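# Set a filing guide's stop screw with a setting block

## Task

Set the filing guide: take the driver from its stand, seat it in the slot of the stop screw and turn the screw down, clockwise, until the setting block under the guide just drags beneath the sprung shoe - a light but definite drag from a press of about 3.5 N, neither loose nor jammed, and never forced. Then prove the setting by drawing the block slowly a centimetre or so by its tab, and leave it lying under the shoe. The driver may stay standing in the screw; do not knock the other things about.

Things in the scene. Friction and masses are not known exactly. Their poses are not given: they have to be found in the camera images.
- guide: Aluminium bridge fixed to the table: two legs (44 mm long in x, 12 mm thick, inner faces 88 mm apart in y; foot plates reach out to 70 mm in y) and a top plate at 55 to 69 mm height, with a dark steel tube on it. Origin on the table, on the screw's axis; x is the way the block is drawn (-x toward the robot), z up.
- guide_under (a point): Middle of the plate's underside, on the screw's axis, 55 mm up. Below it hangs the brass shoe, 22 mm across, on a spring of 1.5 N/mm, relaxed while free, 13 mm travel. The shoe sinks with the screw and does not turn. At screw value 0 the free shoe is 2 to 9 mm (mean 5.5) above the block's top; this differs each time and can only be felt. Over 15 N of press is too much.
- guide_bore (a point): Centre of the mouth of the tube, 110 mm above the table, on the screw's axis. Tube: inner diameter 23 mm, flaring to 33 mm in the top 7 mm; outer diameter 29 mm (39 mm at the mouth). The driver goes down it.
- screw (a joint): Turn of the stop screw, rad; grows clockwise seen from above and lowers the shoe by 20 mm per full turn (3.18 mm per rad). Starts at 0 to 0.4; end stop at 6.3. Friction 0.08 N m, stays where it is left; can be turned back.
- screw_slot (a point): Centre of the top face of the brass screw head, deep in the tube (about 95 mm above the table at joint value 0, goes down with the screw). The slot runs along this point's x axis, right across the head, 6 mm wide and 7 mm deep.
- driver: Stout flat driver, 115 mm long, 0.12 kg, upright in its stand with some play. Origin at the middle of the blade's lower edge, z up along the handle, x along the blade. Blade 17 x 3.4 mm, 8 mm high; round shank 20 mm thick from 8 to 54 mm; collar to 59 mm; black handle 26 mm (x) by 18 mm (y) from 59 to 115 mm. Seated, its origin is 6 to 7 mm below screw_slot, and it stands there by itself.
- driver_grip (a point): Centre of the driver's handle, 90 mm above the blade's edge; grip it here across the 18 mm (along its y).
- driver_stand: Wooden block 62 x 62 x 36 mm fixed to the table, with a round hole of 23 mm, 28 mm deep, in the middle, in which the driver stands. Origin at the centre of its underside.
- setting_block: Steel bar 170 x 26 x 22 mm, 0.12 to 0.18 kg, on the table, its far part under the shoe; origin at the centre of its underside, x along the bar, away from the robot. Grey tab, 22 (x) x 12 mm (y), top 66 mm up, floats 4 mm up and down on the near end. Drawing it slowly takes about 1.2 x press + 0.9 N (10 % either way); about 0.4 N of it fades at a halt.
- block_tab (a point): Grip point on the grey tab, 52 mm above the table, 72 mm from the bar's centre on the near side; grip it across its 12 mm (along y).
- lamp_shade (a point): Centre of the lower rim of the grey lamp shade, 90 mm in radius, that hangs 0.31 m above the table over its far middle; keep the arm and wrist clear of it, carry things past it on the robot side.
- left_shade (a point): The same point of the second lamp shade, alike in size and height, that hangs over the far left.
- red_polish: Dark red nail polish bottle with black cap, 29 x 28 x 85 mm, bystander; origin at the centre of its underside.
- yellow_polish: Yellow nail polish bottle with black cap, 34 x 34 x 84 mm, bystander; origin at the centre of its underside.
- dappen_jar: Small pale jar with a grey lid, 35 x 35 x 30 mm, bystander; origin at the centre of its underside.
There are look-alikes about, which are no part of the job. Leave any green look-alike of the driver alone.

How it is judged (in metres and radians):
On the way, in this order (a step that is already met when the one before it is completed fails the run):
1. the driver's blade is seated in the slot of the screw (horizontal distance between driver and screw_slot below 0.005 m and z of driver in the frame of screw_slot below -0.004 m), for 0.2 s.
2. the shoe is down on the setting block (press over 1 N) (contact force between guide and setting_block above 1 N), for 0.2 s.
3. the block is drawn along by the gripper while the press on it is 2 to 5.5 N (contact force between guide and setting_block between 2 and 5.5 N and linear speed of setting_block above 0.003 m/s and contact force between the fingers and setting_block above 1 N), for 0.15 s.
At the end, for the whole second after the job is handed in: The setting block lies flat and still under the shoe (its centre within 20 mm sideways and 72 mm behind to 30 mm beyond the screw's axis), pressed by the guide with 2 to 5.5 N; everything is released (contact force between guide and setting_block between 2 and 5.5 N and x of setting_block in the frame of guide between -0.072 and 0.03 m and y of setting_block in the frame of guide between -0.02 and 0.02 m and angle between setting_block's own z axis and vertical below 0.05 rad and linear speed of setting_block below 0.005 m/s); the robot touches nothing.
It fails at once if the block is pressed by the guide with more than 15 N (contact force between guide and setting_block above 15 N).
It fails at once if a bystander bottle or jar is moved more than 25 mm (distance of any of red_polish, yellow_polish, dappen_jar from where it was at the start of the episode above 0.025 m).
It also fails if it takes over 72 s, if anything falls off the work surface, if the arm or the gripper's body presses on something with over 40 N, if the wrist force passes 120 N, or if a joint passes its speed limit or range.

## Robot

A 6-joint arm with a two-finger parallel gripper is mounted at the origin on a cart in front of the work surface, level with it; the furniture and walls round the work are solid. World frame = base frame: x ahead of the robot, y to its left, z up, the work surface at z = 0. Lengths are in mm, angles in rad, forces in N, time in s.
With the tool pointing down it reaches from about 250 to 775 mm from the base axis. Payload 8.9 kg.
Tool frame: the origin (TCP) lies between the finger pads; the fingertips stand 25 mm ahead of it and the grasp point (between the pads) lies 6 mm ahead of it (tip_reach is the y of the fingertips in the tool frame, in mm); y points along the fingers, z is the direction in which the jaws open and shut, and the axes are right-handed (so a half turn about y gives the same grasp; the last joint's range is limited). The gripper opens to 85 mm and grips with 20 to 120 N. Pads are 22 mm wide; open, the fingers measure 114 mm over their backs; the gripper's body (76 mm by 85 mm) begins 54 mm behind the grasp point. The pads swing forward as they close: fully open they stand 13 mm farther back than shut.
Start: joints at [1.058, 0.291, -0.153, 1.127, 0, 1.431], TCP at [191.701, 488.748, 256.305] pointing down, gripper open.
Joint ranges: [-2.52, 2.52], [-0.91, 1.74], [-1.3, 1.37], [-1.96, 2.02], [-1.52, 1.47], [-3.14, 3.14]. Speed limits (rad/s): [2.22, 2.22, 2.79, 3.14, 3.14, 3.14].

## Interface

Orientations are given as a rotation vector (axis times angle).
In Python, from cell import reach, movel, goto_joints, gripper_open, close, sleep, ik, state, read_camera, Unreachable, hand_in, tip_reach gives the robot as it stands. The module is installed in compiled form; this text tells all that it offers. Calls block until the motion is done:
- reach(position, orientation): joint-space move of the TCP to a pose.
- movel(position, rotation=None, vel=150, f_stop=None): straight line of the TCP; rotation=None keeps the orientation; vel is the mean speed in mm/s. With f_stop (N) it stops when the force on the tool has changed by that much, and returns True; else False.
- goto_joints(angles): joint-space move.
- gripper_open() and close(effort=None): open the fingers fully, or close them until they stop; effort is the grip in N (None keeps the last).
- sleep(seconds).
- ik(position, orientation): joint angles nearest the present ones, or None.
- state(): the state.
- read_camera(name): name is "side" or "top"; returns a dict with "img" (400x640x3 uint8, red, green, blue), "depth" (400x640 float32, mm along the optical axis (not along the pixel's ray), 0 where there is no reading), "mtx" (3x3 intrinsics, pixels), "dist_coeffs" ([k1, k2, p1, p2, k3] as OpenCV has them; the pictures are not rectified), "R" (3x3) and "t" (3): a world point X has camera coordinates R X + t. Camera axes: x right, y down, z forward; pixel columns grow to the right and rows downward; lengths in mm; the calibration is good to about 2 mm. A picture is of the moment at which its call begins.
A pose or a line that the arm cannot do raises Unreachable and nothing moves.
- hand_in(): hands the job in, once; it reports no verdict.
The state is a dict: "t": time; "joint_positions": joint angles; "qd": joint speeds; "joint_torque": joint torques, N m; "eef_pos": TCP position; "tcp_rot": TCP orientation; "ft_force": force on the tool from outside, world axes, zero at the start; "torque": the same for the moment, N m; "finger_gap": opening from 0.0 (shut) to 1.0 (fully open).
Only numpy, scipy, OpenCV 4.12 (cv2) and the standard library are available. Lean on these libraries where they do the work, as an engineer would, in place of code of your own. Each camera call takes 0.05 s, during which the arm holds its last target.

## Working session

There is one attempt and no reset: what is moved stays moved. The work goes in short steps, each a Python script; the robot and the scene stay as the last script left them, time stands still between calls to the robot, and variables do not carry over. Pictures are saved under pics/ and viewed, and the job is handed in when it is done.

```bash
mkdir -p pics
python3 - <<'E'
from cell import *
import cv2,numpy as np
for n in ("side","top"):
    c=read_camera(n)
    cv2.imwrite(f"pics/{n}0.png",c["img"][:,:,::-1])
    np.savez(f"{n}0.npz",**c)
    print(n,c["mtx"],c["dist_coeffs"],c["R"],c["t"], -np.array(c["R"]).T@c["t"])
print(state(),tip_reach)
E
```

```text
side [[450.93815689   0.         321.46329805]
 [  0.         450.93815689 190.86751937]
 [  0.           0.           1.        ]] [-0.06038077  0.          0.          0.          0.        ] [[ 0.84847443 -0.52909875  0.01206908]
 [-0.33583939 -0.55590429 -0.76038301]
 [ 0.40902695  0.64111226 -0.64936278]] [-400.54917123  443.70303145  849.7916627 ] [ 141.28098947 -510.08550441  894.04158119]
top [[433.77325689   0.         321.80732478]
 [  0.         433.77325689 203.03744076]
 [  0.           0.           1.        ]] [-0.10984345  0.          0.          0.          0.        ] [[-0.01127878 -0.99972367  0.02062439]
 [-0.99618077  0.00944807 -0.08680217]
 [ 0.08658333 -0.02152465 -0.99601206]] [ 156.41414276  598.87155348 1334.48646974] [ 482.80420545  179.43709098 1377.92201852]
{'t': 0.1, 'joint_positions': array([ 1.05770772e+00,  2.91254362e-01, -1.54023148e-01,  1.12666099e+00,
       -1.24469436e-05,  1.43152118e+00]), 'qd': array([-9.74749851e-04, -2.66014925e-03,  1.88197123e-03, -1.20797591e-03,
       -4.74715559e-05,  8.43577591e-06]), 'joint_torque': array([ 1.99560061e-03, -5.37976849e+01,  3.31920576e+01,  9.19826474e-03,
       -2.35667439e-04,  9.29108609e-06]), 'eef_pos': array([191.53470714, 488.45380125, 255.78423106]), 'tcp_rot': array([-1.55191491,  0.29360638, -0.29304727]), 'ft_force': array([ 0.69608295, -0.21941425,  0.11424818]), 'torque': array([-0.00625203, -0.04680698, -0.03364552]), 'finger_gap': 0.9995175244905296} 25.0
```

View pics/side0.png

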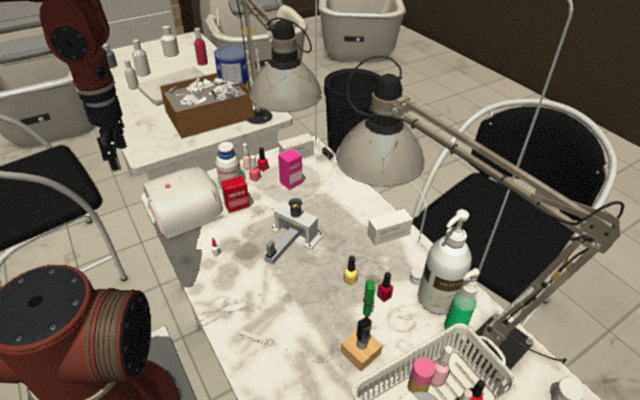

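View pics/top0.png

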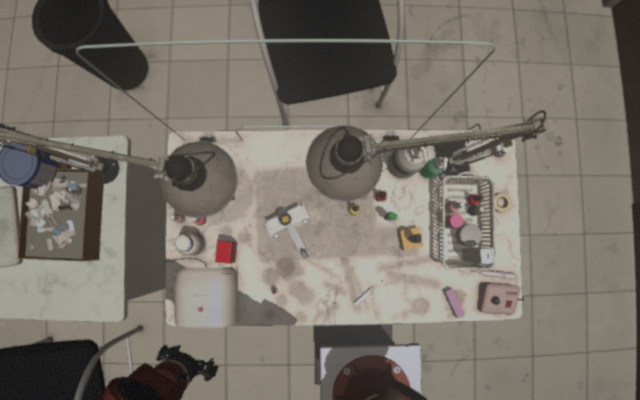

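The side view shows the guide at about (297,222), the block and tab at (272,252), and the wooden stand with the black driver at (363,335). A green upright look-alike stands at (369,295), with dark/red bottles at (386,287) and (351,270). In the top view the guide is at (287,220), the tab at (303,252) and the stand at (410,237). I'll crop in close.

Run:
```python
import cv2,numpy as np
s=cv2.imread("pics/side0.png");t=cv2.imread("pics/top0.png")
a=cv2.resize(s[185:275,245:345],(400,360),interpolation=cv2.INTER_CUBIC)
b=cv2.resize(s[265:375,325:425],(400,440)[:2],interpolation=cv2.INTER_CUBIC)[:360]
c=cv2.resize(t[195:265,255:335][:,:],(400,350)[:2],interpolation=cv2.INTER_CUBIC)[:240]
d=cv2.resize(t[185:265,340:440],(400,320),interpolation=cv2.INTER_CUBIC)[:240]
cv2.imwrite("pics/crop0.png",np.vstack([np.hstack([a,b]),np.hstack([c,d])]))
```

```text
(no output)
```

View pics/crop0.png

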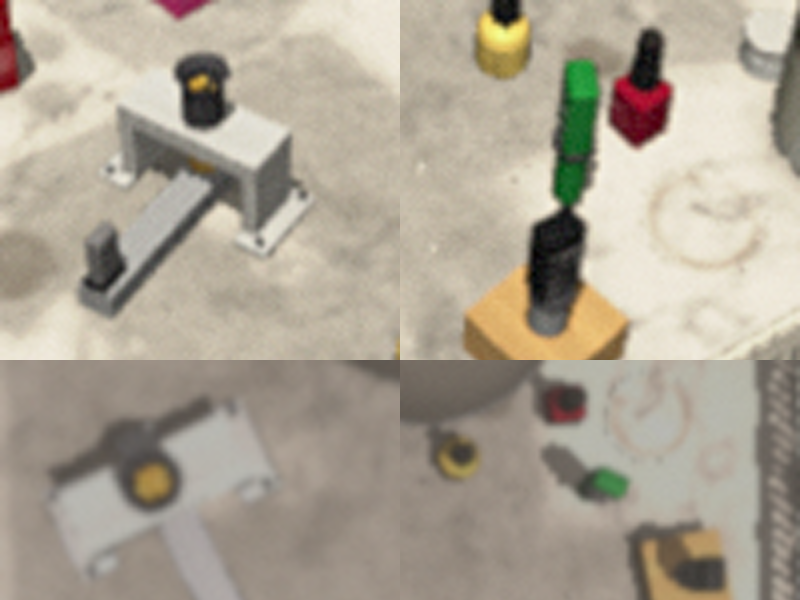

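Driver candidates: the black-handled driver in the wooden stand, side (363,335) / top (410,237); the green upright, side (369,295) / top (390,215); and the black caps of the polish bottles at (351,262) and (386,281). I pick the black one, since it stands in the wooden block as described, and the crop agrees. Next I'll take measurements.

```bash
cat > h.py <<'E'
import cv2,numpy as np
from scipy.spatial.transform import Rotation as Rot
def load(n): return dict(np.load(n))
def ray(c,uv):
    uv=np.atleast_2d(np.float64(uv)).reshape(-1,1,2)
    p=cv2.undistortPoints(uv,c["mtx"],c["dist_coeffs"]).reshape(-1,2)
    d=np.c_[p,np.ones(len(p))]@c["R"]; return -c["R"].T@c["t"],d
def plane(c,uv,z):
    o,d=ray(c,uv); return o+d*((z-o[2])/d[:,2])[:,None]
def cloud(c):
    v,u=np.mgrid[:400,:640]; uv=np.c_[u.ravel(),v.ravel()]
    o,d=ray(c,uv); P=o+d*c["depth"].reshape(-1,1); return P.reshape(400,640,3)
def tri(c1,a,c2,b):
    o1,d1=ray(c1,a);o2,d2=ray(c2,b);d1=d1[0];d2=d2[0]
    s=np.linalg.lstsq(np.c_[d1,-d2],o2-o1,rcond=None)[0]
    p,q=o1+d1*s[0],o2+d2*s[1]; return (p+q)/2,np.linalg.norm(p-q)
def proj(c,X):
    return cv2.projectPoints(np.float64(X).reshape(-1,3),cv2.Rodrigues(c["R"])[0],c["t"],c["mtx"],c["dist_coeffs"])[0].reshape(-1,2)
E
python3 - <<'E'
from h import *
for n in("top0.npz","side0.npz"):
    c=load(n);P=cloud(c);img=c["img"];hsv=cv2.cvtColor(img,cv2.COLOR_RGB2HSV)
    roi=np.zeros((400,640),bool)
    if n[0]=='t': roi[195:265,255:335]=1
    else: roi[185:275,245:345]=1
    for nm,z0,z1 in(("plate",64,74),("tab",58,74),("bar",16,27)):
        m=roi&(abs(P[...,2]-(z0+z1)/2)<(z1-z0)/2)&(c["depth"]>0)
        q=P[m]
        if len(q)<5: print(n,nm,len(q));continue
        r=cv2.minAreaRect(q[:,:2].astype(np.float32)); print(n,nm,len(q),q.mean(0).round(1),r)
    y=roi&(hsv[...,0]>12)&(hsv[...,0]<30)&(hsv[...,1]>130)
    v,u=np.nonzero(y);print("yellow",len(u),u.mean(),v.mean(),P[y].mean(0), P[y][:,2].min(),P[y][:,2].max())
t=load("top0.npz")["img"];s=load("side0.npz")["img"]
a=cv2.resize(t[208:234,272:302],(400,347),interpolation=cv2.INTER_CUBIC)
b=cv2.resize(s[192:218,280:310],(400,347),interpolation=cv2.INTER_CUBIC)
cv2.imwrite("pics/scr.png",np.hstack([a,b])[:,:,::-1])
E
```

```text
top0.npz plate 389 [542.6 257.6  69.4] ((501.4964599609375, 239.5387420654297), (144.17193603515625, 110.7947998046875), 26.00855255126953)
top0.npz tab 410 [540.3 256.2  69. ] ((500.2848205566406, 238.94757080078125), (146.8682861328125, 110.7947998046875), 26.00855255126953)
top0.npz bar 251 [499.7 237.   22.5] ((500.26666259765625, 257.7313232421875), (167.01409912109375, 62.66486358642578), 27.577430725097656)
yellow 27 284.962962962963 219.22222222222223 [547.4881769  261.45227174  91.6482127 ] 84.9962113429201 102.87585123178565
side0.npz plate 493 [542.8 253.4  70. ] ((531.6463012695312, 297.3390197753906), (231.060791015625, 151.56362915039062), 78.94490051269531)
side0.npz tab 587 [539.4 252.   68.6] ((531.3068237304688, 297.25164794921875), (231.3126220703125, 152.2423858642578), 78.9248046875)
side0.npz bar 426 [507.7 240.9  22.5] ((528.0513305664062, 310.33123779296875), (267.33013916015625, 159.8816680908203), 80.53950500488281)
yellow 27 294.4074074074074 212.44444444444446 [548.11974919 258.63882845  76.94266499] 27.509610328688836 112.34114915613179
```

View pics/scr.png

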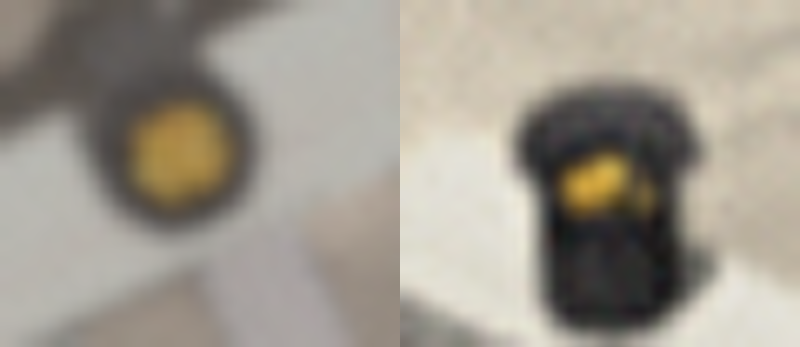

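```bash
python3 - <<'E'
from cell import *
import numpy as np
for n in("side","top"):
    L=[read_camera(n) for _ in range(8)]
    c=dict(L[0]); c["img"]=np.mean([l["img"] for l in L],0).astype(np.float32)
    D=np.array([l["depth"] for l in L]);c["depth"]=np.median(D,0)
    print(n,np.std([l["img"][200,300] for l in L]), D[:,220,290])
    np.savez(n+"1.npz",**c)
print(state()["t"])
E
python3 - <<'E'
from h import *
t=load("top1.npz")["img"];s=load("side1.npz")["img"]
def st(x):
    x=cv2.resize(x,(400,347),interpolation=cv2.INTER_CUBIC)[...,:2].mean(2); lo,hi=np.percentile(x,[30,99.9])
    return np.clip((x-lo)/(hi-lo)*255,0,255)
a=cv2.resize(t[210:230,275:298],(400,347),interpolation=cv2.INTER_CUBIC)
b=cv2.resize(s[198:215,287:307],(400,347),interpolation=cv2.INTER_CUBIC)
a=np.clip((a-70)*2,0,255)
b=np.clip(b*1.2,0,255)
cv2.imwrite("pics/scr1.png",np.hstack([a,b])[:,:,::-1])
g=t[212:228,278:293].astype(int); print(g[...,0]);print(g[...,2]); 
g=s[198:212,289:303].astype(int); print(g[...,0])
E
```

```text
side 3.4840908267278117 [1188.0875 1187.8412 1187.5283 1187.0638 1187.0778 1186.0289 1187.3448
 1191.9595]
top 8.869325259316831 [1268.2698 1270.0519 1266.1954 1266.1857 1262.288  1265.892  1268.3293
 1267.3516]
0.9
[[ 89  93  94  93  92  90  90  93 103 132 163 178 183 183 184]
 [ 87  91  93  91  87  84  84  85  89 107 138 165 178 182 183]
 [ 87  89  89  86  81  78  78  79  79  85 105 139 167 180 183]
 [ 94  91  84  79  78  80  89  97  96  89  87 108 143 170 181]
 [102  90  81  80  88 103 126 137 137 120  97  90 120 158 178]
 [107  88  78  88 114 136 155 163 163 147 115  88 102 147 174]
 [112  87  77  91 130 157 169 169 170 158 131  98  96 139 171]
 [127  92  76  88 130 161 168 171 172 163 140 104  98 139 171]
 [146 106  80  88 131 161 165 168 169 163 136 100 101 146 175]
 [162 124  89  87 121 149 159 156 150 141 114  89 111 155 178]
 [174 145 107  85  94 117 134 127 113 102  89  94 128 164 179]
 [180 164 134 105  87  88  98  94  85  84  97 122 152 172 178]
 [183 177 163 141 118 100  93  91  95 112 134 155 168 172 172]
 [184 182 178 169 156 139 130 130 138 150 163 168 170 168 168]
 [
[... 1378 characters left out ...]
5  61  56  52  49  49  54  58  61  66  65  84 143]
 [ 77  48  47  39  49  71  95  84  55  47  54  58  75 134]
 [ 98  48  35  65 108 146 183 152  82  49  42  61 102 156]
 [152  73  53 120 184 203 206 156  90  80  53  83 149 190]
 [200 104  59 123 187 188 165 116  94 111  64  87 166 202]
 [221 122  48  80 126 123  98  72  74  89  55  81 159 199]
 [222 126  41  37  55  56  53  40  43  48  34  76 153 194]
 [219 126  40  28  34  36  38  37  34  34  27  68 141 181]
 [217 126  47  37  45  47  47  41  41  35  28  56 111 147]
 [217 130  51  43  50  50  49  45  43  39  31  45  84 109]][ WARN:0@0.464] global loadsave.cpp:1063 imwrite_ Unsupported depth image for selected encoder is fallbacked to CV_8U.
```

View pics/scr1.png

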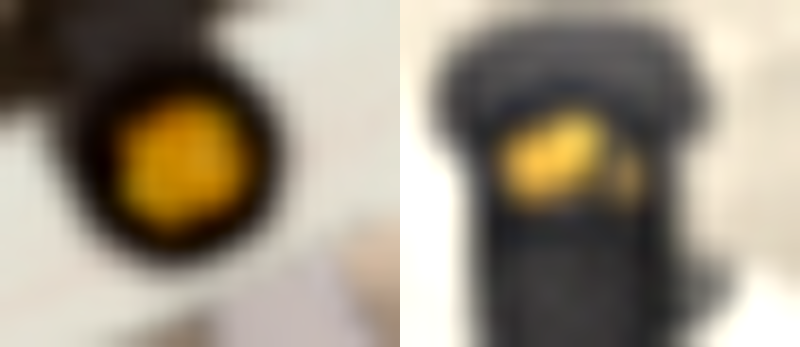

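Run:
```python
from h import *
t=load("top1.npz");s=load("side1.npz")
# plate yaw/centre by depth points
for n,c,roi in(("top",t,(195,265,255,335)),("side",s,(185,275,245,345))):
    P=cloud(c)[roi[0]:roi[1],roi[2]:roi[3]]; I=c["img"][roi[0]:roi[1],roi[2]:roi[3]]
    m=(abs(P[...,2]-69.5)<3)&(I.min(2)>120)
    nl,lab,st,_=cv2.connectedComponentsWithStats(m.astype(np.uint8)); k=1+np.argmax(st[1:,4]); m=lab==k
    q=P[m][:,:2].astype(np.float32); r=cv2.minAreaRect(q); print(n,"plate",m.sum(),r)
    m=(abs(P[...,2]-22)<3)&(I.min(2)>100)
    nl,lab,st,_=cv2.connectedComponentsWithStats(m.astype(np.uint8))
    for k in range(1,nl):
        if st[k,4]>30: print(n,"bar",st[k,4],cv2.minAreaRect(P[lab==k][:,:2].astype(np.float32)), P[lab==k].mean(0))
# mouth centre: dark ellipse by top
I=t["img"]; 
for c,name,cen in((t,"top",(285,219)),(s,"side",(296,203))):
    I=c["img"];y=(I[...,0]-I[...,2]>30)&(I[...,0]>100)
    nl,lab,st,ce=cv2.connectedComponentsWithStats(y.astype(np.uint8))
    for k in range(1,nl):
        if np.hypot(*(ce[k]-cen))<8: print(name,"yellow",st[k],ce[k],plane(c,ce[k],95))
I=t["img"];print((100*I[213:227,279:292,1]/I[213:227,279:292,0]).astype(int))
print((100*I[213:227,279:292,2]/I[213:227,279:292,0]).astype(int))
pts=[(296.8,203.6),(296.8,204),(296.5,205),(297,205.5),(297,206),(296.5,207),(298,206),(294,205)]
print(plane(s,pts,94.5).round(1))
```

```text
top plate 388 ((546.7989501953125, 261.5219421386719), (43.18461990356445, 110.72955322265625), 25.79507064819336)
top bar 227 ((482.01031494140625, 227.35452270507812), (106.28266143798828, 25.668745040893555), 27.186809539794922) [489.02947104 231.16037079  22.51653318]
side plate 420 ((551.2625122070312, 260.0703430175781), (45.59169006347656, 113.43012237548828), 25.2266845703125)
side bar 275 ((489.7088928222656, 227.54776000976562), (121.1708984375, 26.296031951904297), 26.942834854125977) [498.49931335 229.25351464  23.39609181]
top yellow [282 216   8   7  47] [285.17021277 219.0212766 ] [[547.90774911 260.62082098  95.        ]]
side yellow [292 204   5   4  16] [294.0625 205.3125] [[552.01402306 266.44459303  95.        ]]
side yellow [298 206   1   1   1] [298. 206.] [[559.53757449 258.76462333  95.        ]]
[[95 96 96 95 94 95 95 95 96 98 99 99 99]
 [94 95 94 94 94 93 93 94 95 97 98 98 98]
 [94 94 94 93 91 87 86 88 90 94 96 97 98]
 [94 93 92 88 83 79 80 82 86 90 95 96 98]
 [95 93 88 82 80 78 79 81 83 86 91 95 97]
 [94 93 86 81 81 80 80 82 83 83 86 94 97]
 [96 93 87 82 82
[... 378 characters left out ...]
1 90 88 89 91 94 95 95 95]
 [91 92 92 89 83 73 68 69 76 88 93 94 94]
 [91 91 88 76 62 51 47 49 56 73 89 93 94]
 [92 90 77 56 47 42 41 43 48 60 80 91 93]
 [91 89 70 49 43 41 41 44 47 52 67 88 93]
 [93 89 70 50 43 41 41 44 46 49 63 87 93]
 [94 91 73 53 45 42 41 42 43 50 68 90 93]
 [94 91 78 58 47 44 43 44 45 56 78 92 94]
 [94 93 87 72 56 49 49 53 59 74 89 93 94]
 [94 94 92 88 76 65 65 74 83 91 93 94 94]
 [94 93 93 92 91 88 88 91 93 94 94 95 94]
 [93 93 94 94 94 94 94 94 94 94 95 95 94]
 [94 94 94 94 94 94 94 95 95 95 95 95 95]]
[[561.7 269.   94.5]
 [561.  267.7  94.5]
 [558.4 264.7  94.5]
 [558.5 262.3  94.5]
 [557.6 260.6  94.5]
 [554.5 257.9  94.5]
 [559.8 259.2  94.5]
 [552.7 268.1  94.5]]
```

Run:
```python
from h import *
t=load("top1.npz");s=load("side1.npz")
def comp(c,name,m,minn=15):
    P=cloud(c);nl,lab,st,ce=cv2.connectedComponentsWithStats(m.astype(np.uint8))
    for k in range(1,nl):
        if st[k,4]>=minn:
            q=P[lab==k]; print(name,st[k,4],"px",ce[k].round(1),"mean",q.mean(0).round(1),"rect",[np.round(x,1) for x in cv2.minAreaRect(q[:,:2].astype(np.float32))])
def R(a,b,c,d):
    m=np.zeros((400,640),bool);m[a:b,c:d]=1;return m
for n,c,rt,rd,rs in(("top",t,R(235,265,285,320),R(220,260,385,430),R(110,220,290,400)),("side",s,R(230,275,250,290),R(310,372,335,390),R(80,200,320,440))):
    P=cloud(c);I=c["img"]; Z=P[...,2]
    comp(c,n+" tabtop",rt&(abs(Z-65)<5),4)
    comp(c,n+" tab z35-70",rt&(Z>35)&(Z<70),4)
    comp(c,n+" standtop",rd&(abs(Z-36)<5)&(I[...,0]-I[...,2]>40),15)
    comp(c,n+" handle",rd&(Z>80)&(Z<135)&(I.max(2)<90),5)
    comp(c,n+" handletop",rd&(Z>112)&(Z<135),3)
    comp(c,n+" shade",rs&(Z>300)&(Z<480),100)
T=cv2.resize(t["img"][222:255,392:428],(400,367),interpolation=cv2.INTER_CUBIC)
S=cv2.resize(s["img"][310:373,330:393],(400,400),interpolation=cv2.INTER_CUBIC)[:367]
cv2.imwrite("pics/drv.png",np.clip(np.hstack([T,S])*1.6,0,255).astype(np.uint8)[:,:,::-1])
print("bars",t["depth"][225:250,402:420].astype(int))
```

```text
top tabtop 28 px [303.2 253.3] mean [445.5 208.8  64.3] rect [array([445.2, 208.8]), array([21.5, 10.8]), np.float64(26.5)]
top tab z35-70 31 px [303.4 253.2] mean [445.8 208.3  63.2] rect [array([445.5, 208.4]), array([21.5, 11.9]), np.float64(26.5)]
top standtop 68 px [415.1 230.3] mean [ 511.3 -139.5   36.5] rect [array([ 512.3, -138. ]), array([35. , 18.8]), np.float64(89.1)]
top standtop 187 px [408.6 241.7] mean [ 476.1 -118.3   36.5] rect [array([ 487.3, -127. ]), array([61.4, 61.7]), np.float64(10.0)]
top handle 50 px [415.9 238. ] mean [ 487.1 -122.7  115.3] rect [array([ 487.1, -124.1]), array([12. , 17.9]), np.float64(88.2)]
top handletop 60 px [418.  237.9] mean [ 487.1 -127.1  122.2] rect [array([ 486.9, -127.7]), array([17.2, 23.4]), np.float64(88.6)]
top shade 4255 px [345.6 164.7] mean [658.9 101.8 376.4] rect [array([676.9, 100.3]), array([194.4, 194.4]), np.float64(40.1)]
side tabtop 40 px [269.6 243.6] mean [446.3 204.1  64.5] rect [array([446.6, 205. ]), array([20.7, 11.6]), np.float64(27.1)]
side tab z35-70 95 px [270.1 246.7] mean [446.  202.4  54.8] rect [array
[... 2263 characters left out ...]
9 1285 1272
  1261 1259 1258 1258]
 [1351 1342 1339 1338 1341 1342 1342 1343 1342 1341 1342 1343 1340 1340
  1341 1343 1344 1343]
 [1353 1341 1343 1343 1340 1339 1341 1339 1340 1341 1341 1341 1341 1339
  1341 1341 1339 1340]
 [1356 1342 1340 1338 1341 1340 1340 1341 1338 1341 1340 1340 1340 1341
  1341 1341 1342 1341]
 [1357 1344 1340 1340 1341 1341 1340 1340 1341 1340 1340 1340 1340 1342
  1344 1342 1342 1340]
 [1361 1347 1341 1338 1339 1338 1340 1340 1342 1339 1339 1341 1340 1341
  1340 1340 1376 1373]
 [1367 1347 1341 1340 1341 1340 1340 1339 1338 1341 1338 1375 1376 1377
  1377 1376 1376 1378]
 [1367 1351 1339 1338 1339 1340 1376 1376 1373 1377 1376 1377 1378 1375
  1376 1377 1378 1376]]
```

View pics/drv.png

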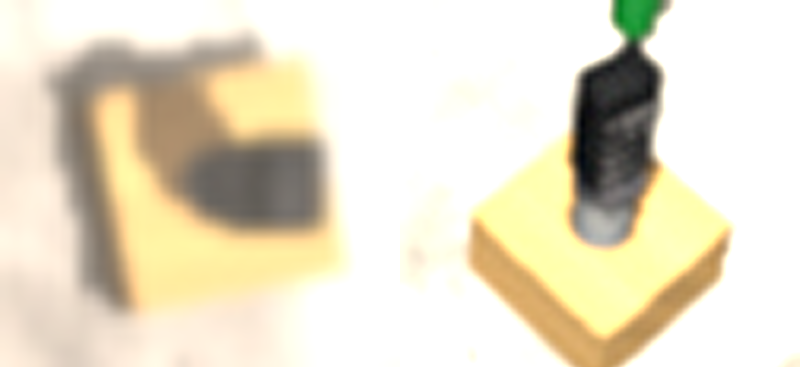

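The top view shows the handle with its long side along world x, and depth gives a 25x17 rectangle with its top at z=122. It stands centred in the stand at about (489,-129). The tab top is at z 64-65, 21x11 mm at 27°, which matches its given size. The slot looks to lie near 25–30°. Next I'll plan the reachable wrist angles.

```bash
cat >> h.py <<'E'
def down(a):  # tool pointing down, jaw (tool z) direction at world angle a (rad)
    y=np.array([0,0,-1.]);z=np.array([np.cos(a),np.sin(a),0]);x=np.cross(y,z)
    return Rot.from_matrix(np.c_[x,y,z]).as_rotvec()
E
python3 - <<'E'
from cell import *
from h import *
t=load("top1.npz");s=load("side1.npz")
# yaw of present
M=Rot.from_rotvec(state()["tcp_rot"]).as_matrix();print("jaw deg",np.degrees(np.arctan2(M[1,2],M[0,2])))
for nm,p,bs in(("stand",[489,-129,104],(-92,88)),("guide",[549,260.5,185],(-333,-243,-153,-63,117,207,27,-180,0)),("tab",[446,206,58],(117,-63))):
    for b in bs:
        q=ik(p,down(np.radians(b))); print(nm,b,None if q is None else np.round(q,2))
# tube mouth
print(proj(s,[549.2,260.6,110]),proj(t,[549.2,260.6,110]))
for n,c,r in(("top",t,(205,235,268,305)),("side",s,(192,216,284,308))):
    I=c["img"]; m=np.zeros((400,640),np.uint8);m[r[0]:r[1],r[2]:r[3]]=(I[r[0]:r[1],r[2]:r[3],2]<115)
    for v in range(r[0],r[1],1): 
        u=np.nonzero(m[v])[0]; 
        if len(u): print(n,v,u.min(),u.max(),end="; ")
    print()
E
```

```text
jaw deg 68.58487388925747
stand -92 [-0.4   0.4  -0.44  0.74  0.    2.77]
stand 88 [-0.4   0.4  -0.44  0.74  0.   -0.37]
guide -333 [ 0.32  0.49 -0.04  1.04  0.    1.42]
guide -243 [ 0.32  0.49 -0.04  1.04  0.   -0.15]
guide -153 [ 0.32  0.49 -0.04  1.04  0.   -1.72]
guide -63 [ 0.32  0.49 -0.04  1.04  0.    2.99]
guide 117 [ 0.32  0.49 -0.04  1.04  0.   -0.15]
guide 207 [ 0.32  0.49 -0.04  1.04  0.   -1.72]
guide 27 [ 0.32  0.49 -0.04  1.04  0.    1.42]
guide -180 [ 0.32  0.49 -0.04  1.04 -0.   -1.25]
guide 0 [ 0.32  0.49 -0.04  1.04  0.    1.89]
tab 117 [ 0.28  0.44 -0.53  0.61  0.   -0.19]
tab -63 [ 0.28  0.44 -0.53  0.61  0.    2.95]
[[294.06041478 202.71492938]] [[284.84939978 218.32251384]]
top 205 288 296; top 206 278 295; top 207 276 293; top 208 275 291; top 209 275 289; top 210 274 287; top 211 274 286; top 212 272 286; top 213 271 287; top 214 269 288; top 215 268 289; top 216 268 290; top 217 268 290; top 218 268 290; top 219 268 290; top 220 279 290; top 221 280 290; top 222 280 289; top 223 281 288; top 224 282 287; 
side 199 291 299; side 200 290 300; side 201 289 301; side 202 289 301; side 203 289 301; side 204 289 301; side 205 290 300; side 206 290 300; side 207 290 300; side 208 291 300; side 209 291 300; side 210 291 301; side 211 291 302; side 212 291 302; side 213 291 301; side 214 291 300; side 215 291 299;
```

Run:
```python
from cell import *
from h import *
t=load("top1.npz")
P=cloud(t);print("green",P[215,388:396].round(0)[:,:], "left shade",P[177,197].round(0))
O=down(np.radians(88))
reach([430,100,230],O); reach([489,-129,215],O)
movel([489,-129,104],vel=120)
print(state()["eef_pos"],state()["t"],state()["ft_force"])
close(60); print(state()["finger_gap"],state()["ft_force"],state()["torque"])
c=read_camera("side");cv2.imwrite("pics/grip.png",cv2.resize(c["img"][260:380,300:440],(700,600))[:,:,::-1])
print(state()["t"])
```

```text
green [[556. -42. 114.]
 [555. -44. 116.]
 [556. -48. 114.]
 [555. -50. 117.]
 [555. -53. 116.]
 [555. -56. 116.]
 [555. -59. 115.]
 [555. -62. 116.]] left shade [625. 434. 434.]
[ 489.459477   -129.01570653  104.61026938] 4.5917 [ 0.05525804 -0.37885168  0.32288948]
0.202482132877508 [-0.78861595  0.69341328  3.1057225 ] [0.13978347 0.1332234  0.00803724]
5.2667
```

View pics/grip.png

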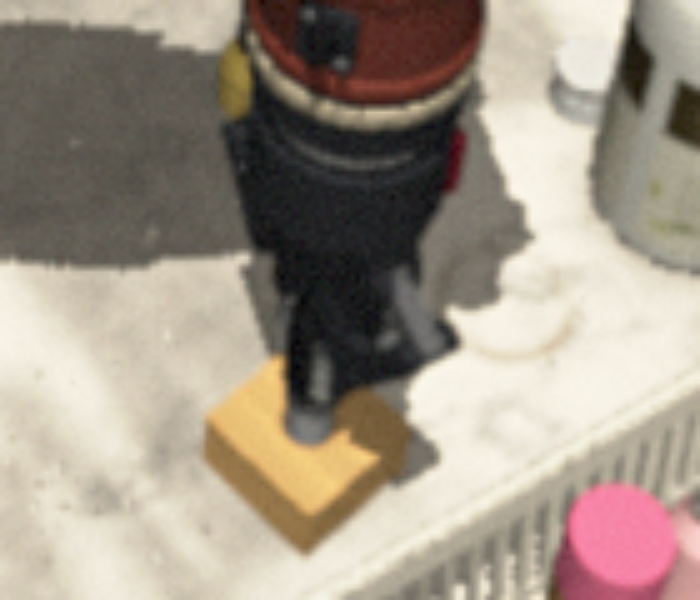

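The grip holds the handle; the gap of about 17 mm matches the 18 mm handle. Next I lift it and carry it past the lamp on the robot side.

Run:
```python
from cell import *
from h import *
movel([489,-129,222],vel=150)
O=down(np.radians(117))
reach([440,80,224],down(np.radians(100)))
reach([549.4,260.3,222],O)
st=state();print(st["eef_pos"],st["finger_gap"],st["t"],st["joint_positions"],st["ft_force"],st["torque"])
c=read_camera("side");np.savez("side2.npz",**c)
d=read_camera("top");np.savez("top2.npz",**d)
cv2.imwrite("pics/hov.png",np.hstack([cv2.resize(c["img"][165:240,260:335],(400,400),interpolation=3),cv2.resize(d["img"][185:255,250:320],(400,400),interpolation=3)])[:,:,::-1])
print(proj(c,[[549.4,260.3,110],[549.4,260.3,126]]))
```

```text
[549.52803499 258.91840966 221.53813333] 0.20455509195339405 7.9167 [ 3.20289246e-01  4.68422159e-01  2.09978822e-02  1.12453306e+00
 -5.45351671e-04 -1.49118062e-01] [ 0.13273643 -0.82897458 -1.23431786] [-0.04101516 -0.04595003 -0.02743362]
[[294.18432961 202.75444919]
 [294.01433832 198.13117194]]
```

View pics/hov.png

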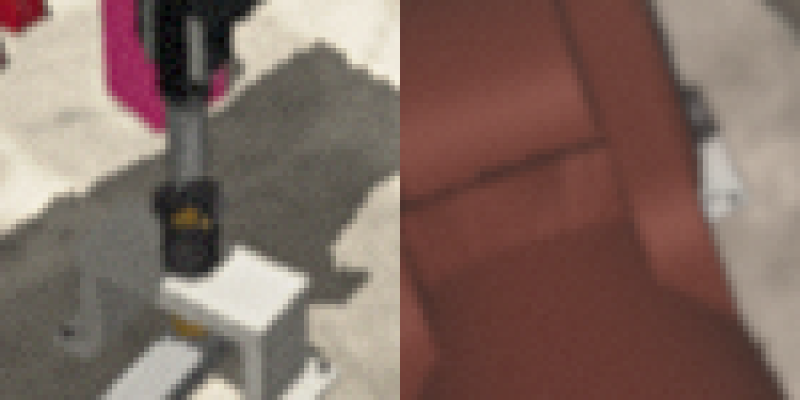

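Run:
```python
from h import *
s=load("side1.npz");c=load("side2.npz")
P=cloud(c)
for v in list(range(184,198))+list(range(206,216)): print(v,[tuple(P[v,u].round(0).astype(int)) for u in (293,295,297)])
v=np.array([.409,.641]);v/=np.linalg.norm(v);print("view",v)
def fitc(z0,z1,r,P):
    R=P[180:222,284:308].reshape(-1,3); m=(R[:,2]>z0)&(R[:,2]<z1)&(abs(R[:,0]-549)<25)&(abs(R[:,1]-260)<25); q=R[m]
    from scipy.optimize import least_squares
    f=lambda p:np.hypot(q[:,0]-p[0],q[:,1]-p[1])-r
    o=least_squares(f,[549,260],loss="soft_l1");print(z0,z1,r,len(q),o.x,np.median(abs(o.fun)))
fitc(140,165,10,P); fitc(75,100,14.5,P)
fitc(75,100,14.5,cloud(s))
```

```text
184 [(np.int64(541), np.int64(248), np.int64(185)), (np.int64(546), np.int64(246), np.int64(185)), (np.int64(550), np.int64(243), np.int64(186))]
185 [(np.int64(545), np.int64(254), np.int64(176)), (np.int64(548), np.int64(251), np.int64(177)), (np.int64(554), np.int64(250), np.int64(175))]
186 [(np.int64(543), np.int64(251), np.int64(176)), (np.int64(547), np.int64(249), np.int64(176)), (np.int64(554), np.int64(251), np.int64(172))]
187 [(np.int64(544), np.int64(254), np.int64(170)), (np.int64(547), np.int64(249), np.int64(173)), (np.int64(553), np.int64(248), np.int64(171))]
188 [(np.int64(543), np.int64(252), np.int64(169)), (np.int64(547), np.int64(248), np.int64(170)), (np.int64(553), np.int64(249), np.int64(167))]
189 [(np.int64(544), np.int64(253), np.int64(164)), (np.int64(549), np.int64(252), np.int64(163)), (np.int64(554), np.int64(251), np.int64(162))]
190 [(np.int64(543), np.int64(253), np.int64(162)), (np.int64(547), np.int64(249), np.int64(163)), (np.int64(553), np.int64(249), np.int64(160))]
191 [(np.int64(543), np.int64(253), np.int64(158)), (np.int64(548), np.int64(2
[... 1895 characters left out ...]
nt64(88)), (np.int64(550), np.int64(247), np.int64(87))]
213 [(np.int64(541), np.int64(254), np.int64(82)), (np.int64(546), np.int64(251), np.int64(83)), (np.int64(550), np.int64(247), np.int64(84))]
214 [(np.int64(540), np.int64(252), np.int64(81)), (np.int64(544), np.int64(248), np.int64(83)), (np.int64(549), np.int64(246), np.int64(82))]
215 [(np.int64(541), np.int64(254), np.int64(76)), (np.int64(545), np.int64(251), np.int64(76)), (np.int64(550), np.int64(248), np.int64(75))]
view [0.53789627 0.84301103]
140 165 10 60 [551.22232243 259.21828604] 0.8013905209415331
75 100 14.5 110 [551.58479865 259.72419133] 1.466190067109622
75 100 14.5 101 [551.4677367  259.83242745] 0.7986473793980977
```

Measured by the same camera, the driver axis at (551.2,259.2) is within 0.6 mm of the tube axis at (551.5,259.8). I'll go down gently.

Run:
```python
from cell import *
from h import *
O=down(np.radians(117))
movel([549.8,259.6,215],O,vel=60)
print(state()["eef_pos"],state()["ft_force"])
r=movel([549.8,259.6,196],O,vel=60,f_stop=6); st=state();print(r,st["eef_pos"],st["ft_force"],st["torque"])
if not r:
    r=movel([549.8,259.6,183],O,vel=25,f_stop=4); st=state();print(r,st["eef_pos"],st["ft_force"],st["torque"])
print(st["t"])
```

```text
[549.50565221 258.79295876 214.70303981] [-0.2536927  -0.48388589 -1.87694057]
False [549.51647413 259.57368407 195.53486409] [-0.29379249  0.11274439 -0.44952377] [-0.02003339  0.05067909  0.01018849]
True [549.73957616 259.77672059 183.71884286] [-1.27779144  0.62155213  6.33405568] [0.00973194 0.17854995 0.01741349]
9.25
```

The driver went in to TCP z 183.7, which puts the blade edge about 87 mm up. That is 6–7 mm below the slot, so it is seated. I'll turn clockwise in steps and log the torque.

Run:
```python
from cell import *
from h import *
a=117.;z=184.0
movel([549.75,259.7,z],down(np.radians(a)),vel=40)
for k in range(8):
    a-=14.3; z-=0.78
    movel([549.75,259.7,z],down(np.radians(a)),vel=3)
    st=state();print(round(a,1),st["eef_pos"].round(2),st["ft_force"].round(2),st["torque"].round(4),st["joint_torque"][5].round(4),st["joint_positions"][5].round(3),round(st["t"],2))
```

```text
102.7 [550.09 259.73 183.73] [-0.02 -0.18  4.91] [-0.0313  0.1671 -0.0269] 0.2077 0.1 9.91
88.4 [550.1  259.77 183.09] [-0.74 -0.18  6.3 ] [-0.0723  0.2414 -0.0472] 0.2163 0.35 10.32
74.1 [550.06 259.63 182.29] [-1.44 -1.34  6.62] [-0.2289  0.3298  0.0197] 0.2163 0.599 10.72
59.8 [549.92 259.51 181.47] [-1.79 -1.37  6.67] [-0.3856  0.4103  0.0243] 0.2159 0.849 11.13
45.5 [549.82 259.43 180.7 ] [-2.41 -1.35  6.76] [-0.4915  0.6242 -0.0173] 0.2154 1.098 11.54
31.2 [549.63 259.37 179.88] [-2.22 -1.91  7.35] [-0.5276  0.754  -0.0323] 0.2168 1.348 11.95
16.9 [549.5  259.34 179.1 ] [-2.38 -1.87  8.33] [-0.5847  0.9509  0.0341] 0.2185 1.598 12.36
2.6 [549.32 259.38 178.3 ] [-4.33 -1.4   8.1 ] [-0.517   1.0632 -0.0029] 0.2203 1.847 12.77
```

```bash
cat >> h.py <<'E'
G=np.radians(26.8); D=np.array([np.cos(G),np.sin(G),0])   # guide x direction
from cell import *
def leave_driver(z=232):
    gripper_open(); p=state()["eef_pos"]; movel([p[0],p[1],z],vel=200)
def log(tag):
    st=state(); f=st["ft_force"]; print(tag,"t%.2f"%st["t"],st["eef_pos"].round(2),"f",f.round(2),"along %.2f"%(f@D),"gap %.3f"%st["finger_gap"]); return f@D
def drag(back,n,vel=6):   # n small steps along -x then +x ; returns means
    p=state()["eef_pos"]; 
    A=[];B=[]
    q=p.copy()
    for k in range(n):
        q=q-D*back/n; movel(q,vel=vel); A.append(state()["ft_force"]@D)
    return np.array(A)
E
python3 - <<'E'
from h import *
leave_driver()
O=down(np.radians(-63.2))
reach([455,212,228],O); movel([446.2,207,110],vel=200); movel([446.2,207,58],vel=100)
sleep(0.2);log("pre")
close(25);sleep(0.2);log("closed")
p=np.array([446.2,207,58])
for k in range(1,5): movel(p-D*k*1.2,vel=6); log("draw%d"%k)
for k in range(1,5): movel(p-D*4.8+D*k*1.2,vel=6); log("push%d"%k)
E
```

```text
pre t16.51 [446.73 207.16  58.68] f [ 0.33  0.4  -0.1 ] along 0.48 gap 1.001
closed t17.37 [446.18 207.01  57.99] f [-0.24  0.74  0.17] along 0.12 gap 0.133
draw1 t17.72 [446.01 206.87  58.34] f [3.92 2.79 0.57] along 4.75 gap 0.134
draw2 t18.07 [444.23 205.87  58.06] f [4.16 2.15 0.04] along 4.69 gap 0.135
draw3 t18.42 [442.85 205.25  57.96] f [4.26 2.76 0.21] along 5.05 gap 0.134
draw4 t18.77 [441.81 204.78  57.97] f [3.67 2.85 0.56] along 4.56 gap 0.136
push1 t19.12 [441.9  204.97  57.59] f [-1.   -1.39  0.63] along -1.52 gap 0.137
push2 t19.47 [443.18 205.67  57.67] f [-4.73 -2.36 -0.35] along -5.28 gap 0.135
push3 t19.82 [445.1  206.49  57.99] f [-4.69 -1.59 -0.15] along -4.91 gap 0.133
push4 t20.17 [446.37 207.08  58.04] f [-3.66 -1.09 -0.64] along -3.76 gap 0.135
```

Drawing takes about 4.75 N and pushing about 4.7 N. That gives a press of (4.75−0.7)/1.2 ≈ 3.3 N, so it is already on target. I'll prove it with one continuous slow draw.

Run:
```python
from h import *
p=np.array([446.2,207,58])
movel(p-D*6,vel=6);log("a")
movel(p-D*12,vel=6);log("b"); sleep(0.4);log("halted")
gripper_open(); log("open")
q=state()["eef_pos"]; movel([q[0],q[1],160],vel=120); movel([360,165,230],vel=200)
sleep(.3);log("clear")
c=read_camera("side");np.savez("side3.npz",**c)
cv2.imwrite("pics/end.png",cv2.resize(c["img"][165:275,235:365],(780,600),interpolation=3)[:,:,::-1])
P=cloud(c);m=np.zeros((400,640),bool);m[230:275,240:295]=1;m&=(P[...,2]>58)&(P[...,2]<72)
print(m.sum(),P[m].mean(0), cv2.minAreaRect(P[m][:,:2].astype(np.float32)))
```

```text
a t21.32 [440.92 204.26  57.99] f [ 3.9   1.11 -0.38] along 3.98 gap 0.136
b t22.47 [435.41 201.57  57.98] f [4.32 1.98 0.01] along 4.75 gap 0.135
halted t22.87 [435.48 201.59  57.98] f [ 4.17  2.34 -0.86] along 4.77 gap 0.135
open t23.57 [435.48 201.58  57.99] f [ 0.5  -0.5  -0.38] along 0.22 gap 1.001
clear t25.57 [360.09 165.09 229.39] f [-0.44  0.57 -0.05] along -0.13 gap 1.001
46 [435.45853679 198.52652519  63.84098951] ((436.06500244140625, 200.1967010498047), (21.941396713256836, 13.362083435058594), 23.633960723876953)
```

View pics/end.png

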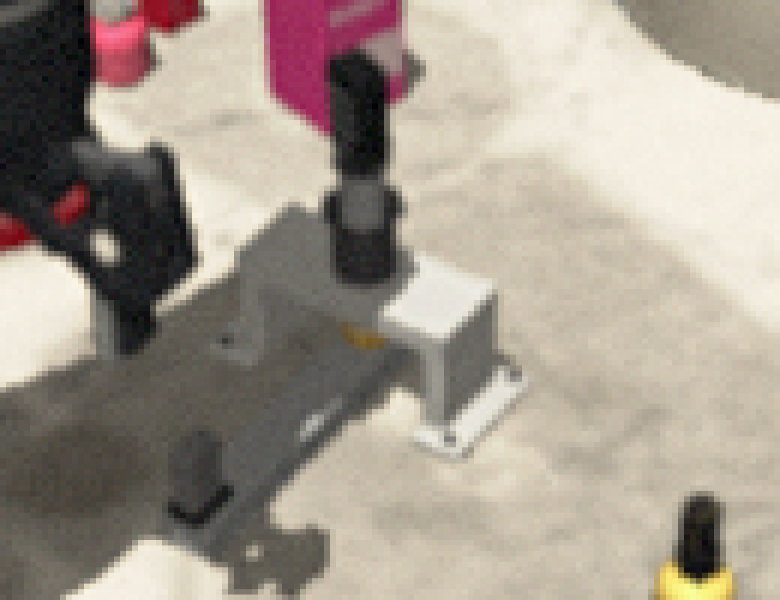

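The end picture shows the driver standing in the tube at (360,160), the shoe down on the bar at (365,335) and the tab free at (198,465). From the last grip position, the block's centre is about −56 mm along and 0 mm sideways from the screw axis, which is within limits. I'm handing in.

Run:
```python
from cell import *
hand_in(); print(state()["t"])
```

```text
the job is handed in; nothing more can be done
the job is handed in; nothing more can be done
```

The guide is set at a press of about 3.3–3.5 N, and I handed the job in at about 25.6 s on the robot's clock. `hand_in()` gives no verdict, so the result rests on my own checks below.

- **Driver and screw:** I took the black driver from its stand and it went straight into the slot, blade edge about 87 mm up. I turned the tool 2.0 rad clockwise and left the driver standing in the screw.
- **Drag check:** Drawing the block took about 4.75 N at steady pull, and pushing it back took about 4.7 N. After a 0.4 s halt the pull still read 4.77 N. The final slow draw was 12 mm by the tab, in two 6 mm strokes.
- **Final position:** The block's centre is about 56 mm behind the screw's axis and under 1 mm sideways. The last picture shows the driver upright, the shoe on the block and the gripper clear. I saw nothing knocked about in the parts I looked at, but I did not measure the bottles and jar again.

**Weak or disagreeing readings:**
- The two cameras differed by 3–4 mm on absolute positions, so I centred the driver over the tube by comparing both in the side camera.
- Wrist torque while turning gave no clear sign of the shoe touching down, so the press is judged from the drag alone.
- One pull reading (3.98 N) came out lower than the rest. It was taken at the end of the first 6 mm stroke.

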